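Pry open a hinged wine case with a flat knife

TASK

Pick up the steel-bladed opening knife by its handle, slip the blade into the notch in the front of the little pine wine case and lever the lid free of its catch; nothing but the knife may touch the lid until it has sprung free. Swing the lid up and right back, past upright, so that it stands open by itself, then lay the knife down flat on the bench without dropping it. Leave the spoon, brush, jars, tin, bowl and mug where they are.

Things in the scene. Friction and masses are not known exactly. Their poses are not given: they have to be found in the camera images.
- case: pine case for a half bottle, fixed to the bench: 104 mm deep (x), 280 mm long (y), 96 mm high with its lid shut. Origin: centre of its underside; x points from the front wall (x = -52 mm, robot's side) to the rear, z up. Walls 8 mm thick, their tops at 87 mm; the lid lies on them, flush all round, no handle. A bottle lies inside along y on the centre line, its top 75 mm above the bench
- notch (a point): notch for the blade, in the middle of the front wall's top edge: 64 mm long (y), 10 mm high (77 to 87 mm above the bench, the lid closes it above), right through the 8 mm wall; its lower edge is the blade's fulcrum. The point is its centre on the front face, 82 mm above the bench; axes as the case's, blade goes in along +x. A brass strip on the lid's top, as long as the notch, marks it
- lid_hinge (a point): middle of the lid's hinge line, which runs along the case's y on the top of its rear face: 87 mm above the bench, 104 mm behind the front face. The point turns with the lid; with the lid shut its axes are the case's
- lid_front (a point): middle of the lower front edge of the lid, 104 mm from the hinge line; turns with the lid
- lid (a joint): lid angle in rad: 0 shut, 1.57 upright, 1.80 on its stop. Pine lid 104 x 280 x 9 mm, about 140 g. A sprung ball catch holds it shut: about 9 N upwards at the front edge frees it; it gives way at about 0.07 rad (7 mm at the front edge) and springs to about 0.12 rad. The hinge is stiff (0.12 N m): beyond that the lid stays at any angle where it is left
- knife: opening knife, 200 mm, 150 g, lying flat right or left of the case (a wooden spoon lies on the other side): dark wooden handle 95 x 24 x 22 mm (long, wide, thick) with brass ends, stiff flat steel blade 105 x 26 x 2.5 mm from the handle's middle height. Origin: underside of the handle's middle; x along the blade to the tip, z up. Balance point about 31 mm from the origin towards the tip
- knife_grip (a point): centre of the handle, 11 mm above the knife's underside
- knife_tip (a point): middle of the blade's tip edge, 152.5 mm ahead of the handle's centre, 11 mm above the knife's underside
- spoon: bystander: wooden spoon 200 mm long, lying flat. Origin: its underside; x towards the bowl of the spoon
- jam: bystander: amber glass jar with red cap, 68 mm diameter, 95 mm high; origin under its centre
- olives: bystander: green glass jar with steel cap, 62 mm diameter, 105 mm high; origin under its centre
- tin: bystander: food tin with blue label, 72 mm diameter, 85 mm high; origin under its centre
- bowl: bystander: blue bowl of almonds, 124 mm diameter at the rim, 45 mm high; origin under its centre
- mug: bystander: white mug, 76 mm diameter, 85 mm high, handle towards its +y; origin under its centre
- brush: bystander: small wooden brush 170 mm long, lying flat; origin: its underside
Mind the look-alikes: they are no part of the job. Of the things that look like the knife, the largest one is meant.

How it is judged:
By the outcome, as a careful person would: the job done as asked, in the order asked, and still so for the second after the job is handed in, with the robot touching nothing.
It also fails if it takes over 64 s, if anything falls off the work surface, if the arm or the gripper's body presses on something with over 40 N, if the wrist force passes 120 N, or if a joint passes its speed limit or range.

ROBOT

A 6-joint arm with a two-finger parallel gripper is mounted at the origin on the work surface. World frame = base frame: x ahead of the robot, y to its left, z up, the work surface at z = 0. Lengths are in mm, angles in degrees, forces in N, time in s.
With the tool pointing down it reaches from about 325 to 900 mm from the base axis. Payload 6.1 kg.
Tool frame: the origin (TCP) lies at the very end of the fingers, on their centre line; the grasp point (between the pads) lies ctrl.pinch_z behind it (ctrl.pinch_z is the distance from the TCP to the grasp point, in mm); z points along the fingers, y is the line along which they close (so a half turn about z gives the same grasp; the last joint's range is limited). The gripper opens to 87 mm and grips with 3 to 60 N. Pads are 19 mm wide; open, the fingers measure 117 mm over their backs; the gripper's body (75 mm by 190 mm) begins 51 mm behind the grasp point.
Start: joints at [65.942, 12.628, 87.462, -0, 79.91, -7.225], TCP at [180.993, 598.212, 222.538] pointing down, gripper open.
Joint ranges: [-170.65, 170.65], [-52.31, 119.04], [5.05, 147.46], [-71.25, 251.25], [11.57, 151.72], [-153.62, 153.62]. Speed limits (degrees/s): [147.25, 147.25, 172.46, 180, 180, 180].

INTERFACE

Orientations are given as [roll, pitch, yaw] about the fixed x, y, z axes, in that order (R = Rz(yaw) Ry(pitch) Rx(roll)).
In Python, from plant import ctrl gives the robot as it stands.
- The arm moves only by the tool carry_out, never from a script. Its argument "targets" is a list of rows, each an object with "slide": the shift along the world's x, y, z normalised to -1 to 1, where 1 is 0.03 m, a list of three; "twist": the turn about the world's z normalised to -1 to 1, where 1 is 0.12 rad; "gripper": the finger opening in mm, from 0 to 87. A call has 1 to 12 rows; each row shifts and turns the commanded pose from where the row before left it; what a row does not reach is not made up. A row lasts 1/12 s, in which the tool goes at most 41.7 mm and 7.16 degrees, less where a joint would pass 70% of its speed; a pose out of reach is approached as far as the arm can. A call with a number of a shift or a turn outside -1 to 1 is refused whole. A call with a gripper value outside its range is refused whole. The fingers move at their own pace and stop on an object; "grip_force" is the grip in N (left out, the last holds). Time passes only in rows, so rows that do not move let the fingers close. It gives the time, the measured TCP pose, the force, the opening and the grip force at its end, in the units of the state.
- ctrl.get_state(): the state, without advancing time (a new reading comes with each control period).
- ctrl.capture(name): name is "side" or "top"; returns a dict with "frame" (400x640x3 uint8, red, green, blue), "range_z" (400x640 float32, mm along the optical axis (not along the pixel's ray), 0 where there is no reading), "camera_matrix" (3x3 intrinsics, pixels), "pose" (4x4, takes a point from camera to world coordinates). Camera axes: x right, y down, z forward; pixel columns grow to the right and rows downward; lengths in mm; the calibration is good to about 2 mm. A picture is of the moment at which its call begins.
- ctrl.close_job(): hands the job in; it is judged then, once.
Trained networks look in a picture, given as the dict that the camera call returned (one of the last four; its "shot" number tells which), for a name from the list of things; names that differ only in an ending like _2 or _b are one class to them, and where a whole thing is asked for, a point or a joint stands for the part that bears it (a point fixed in the world has none). Each returns a list of dicts, best first, with "conf" (0 to 1); they miss things now and then, are a little off and sometimes report something else, mostly with a low value. They report only what shows in the picture. A call takes as long as a camera call. They do not tell look-alikes from the thing itself.
- ctrl.find_in(picture, thing): "location" ([column, row] in pixels, amid what is visible of it).
- ctrl.silhouettes(picture, thing): "region" (400x640 bool, what is visible of it) and "location" ([column, row] in pixels, amid what is visible of it).
The state is a dict: "time_s": time; "qpos": joint angles; "joint_vel": joint speeds; "joint_efforts": joint torques, N m; "tcp_pos": TCP position; "tool_rot": TCP orientation; "contact_force": force on the tool from outside, world axes, zero at the start; "moment": the same for the moment, N m; "grip_width": finger opening in mm; "finger_force": force on a finger pad.
Only numpy, scipy, OpenCV 4.12 (cv2) and the standard library are available. Lean on these libraries where they do the work, as an engineer would, in place of code of your own. Each camera call takes 0.05 s, during which the arm holds its last target. There are 200 camera calls.

## Working session

There is one attempt and no reset: what is moved stays moved. The work goes in short steps, Python scripts to look and compute and a tool call to move; the robot and the scene stay as the last step left them, time stands still between calls to the robot, and variables do not carry over. Pictures are saved under pics/ and viewed, at most 10 in all, crops included, and the job is handed in when it is done.

Besides the shell and the picture viewer there is one more tool, called after ">>>" by a JSON object that holds its "method" and its "body". carry_out: Moves the arm, as the interface text tells. Scaled input: -1 to 1 covers 0.03 m each way for a shift and 0.12 rad each way for a turn. Its arguments: {"type":"object","properties":{"targets":{"type":"array"},"grip_force":{"type":"number"}},"required":["targets"]}

```bash
ls; mkdir -p pics; cat > h.py <<'E'
import numpy as np, cv2
from plant import ctrl
def pts(p,mask=None):
    z=p["range_z"];K=np.array(p["camera_matrix"]);T=np.array(p["pose"])
    v,u=np.mgrid[:400,:640]
    P=np.stack([(u-K[0,2])/K[0,0]*z,(v-K[1,2])/K[1,1]*z,z],-1)@T[:3,:3].T+T[:3,3]
    P[z==0]=np.nan
    return P if mask is None else P[mask&(z>0)]
def save(p,n): cv2.imwrite(f"pics/{n}.png",p["frame"][:,:,::-1])
E
python3 - <<'E'
from h import *
print(ctrl.pinch_z, ctrl.get_state())
ims=[]
for n in("top","side"):
    p=ctrl.capture(n); save(p,n+"0")
    print(n,np.round(p["pose"],3).tolist(),np.round(p["camera_matrix"]).tolist())
    for t in("case","notch","knife","spoon","brush","jam","olives","tin","bowl","mug"):
        for d in ctrl.silhouettes(p,t)[:4]:
            if d["conf"]<.2: continue
            q=pts(p,d["region"])
            if len(q)<5: continue
            print(t,round(d["conf"],2),np.round(d["location"]),len(q),np.round(np.median(q,0)),"min",np.round(np.percentile(q,2,axis=0)),"max",np.round(np.percentile(q,98,axis=0)))
E
```

```text
pics
18.700000000000003 {'time_s': 0.0, 'qpos': array([ 6.59430026e+01,  1.26759280e+01,  8.75260194e+01, -2.69783520e-04,
        7.99103523e+01, -7.22351694e+00]), 'joint_vel': array([ 0.01070587, -0.0541513 ,  0.06130147, -0.07859836, -0.03268411,
       -0.09372059]), 'joint_efforts': array([ 2.04139615e-03, -4.94592047e+01, -3.87396026e+01,  7.02138408e-02,
        5.64456184e-02, -1.65167817e-04]), 'tcp_pos': array([180.72734086, 597.64674692, 221.4274905 ]), 'tool_rot': array([-1.79888558e+02, -1.38571922e-02,  1.63166554e+02]), 'contact_force': array([ 0.66464778,  0.37639659, -0.18933048]), 'moment': array([-0.0572048 , -0.04662332, -0.02155895]), 'finger_force': 0.0, 'grip_width': 87.0768751667954}
top [[0.003, -0.998, 0.067, 466.577], [-1.0, -0.003, 0.009, -67.198], [-0.009, -0.067, -0.998, 1363.192], [0.0, 0.0, 0.0, 1.0]] [[404.0, 0.0, 314.0], [0.0, 404.0, 200.0], [0.0, 0.0, 1.0]]
case 0.55 [272. 180.] 3180 [618.  79.  95.] min [550. -54.  -1.] max [690. 215. 101.]
notch 0.63 [272. 180.] 2941 [618.  78.  95.] min [553. -54.  62.] max [685. 209. 101.]
knife 0.67 [133. 245.
[... 1505 characters left out ...]
h 0.64 [360. 106.] 304 [ 457. -601.   17.] min [ 357. -628.   -0.] max [ 522. -582.   24.]
jam 0.74 [294. 151.] 521 [ 675. -277.   66.] min [ 646. -321.    2.] max [ 708. -264.   98.]
olives 0.86 [244. 215.] 608 [782.  41.  77.] min [758.   3.   9.] max [812.  53. 108.]
tin 0.94 [249. 315.] 864 [708. 342.  82.] min [680. 300.  12.] max [741. 363.  88.]
tin 0.67 [244. 214.] 627 [782.  40.  78.] min [758.   1.   8.] max [814.  53. 108.]
bowl 0.77 [276. 383.] 1488 [611. 493.  38.] min [553. 455.   4.] max [665. 524.  56.]
mug 0.79 [334. 119.] 569 [ 563. -460.   57.] min [ 506. -523.    6.] max [ 602. -445.   88.]
mug 0.7 [314. 331.] 821 [538. 344.  14.] min [443. 318.  -1.] max [633. 364.  25.]
```

```bash
python3 - <<'E'
from h import *
for n in("top","side"):
    p=ctrl.capture(n);P=pts(p)
    z=P[...,2]
    m=(z>85)&(z<110)&(P[...,0]>530)&(P[...,0]<710)&(P[...,1]>-80)&(P[...,1]<240)
    nl,lab,st,c=cv2.connectedComponentsWithStats(m.astype(np.uint8))
    i=1+np.argmax(st[1:,4]);q=P[lab==i]
    r=cv2.minAreaRect(q[:,:2].astype(np.float32));print(n,r,np.median(q[:,2]),len(q), "corners",np.round(cv2.boxPoints(r)).tolist())
    # brass strip colour inside
    for d in ctrl.silhouettes(p,"knife")[:4]:
        q=pts(p,d["region"]);q=q[(q[:,2]>4)&(q[:,2]<40)]
        r=cv2.minAreaRect(q[:,:2].astype(np.float32));print("knife",d["conf"],r,len(q))
    save(p,n+"1")
f=cv2.imread("pics/top1.png");g=cv2.imread("pics/side1.png")
cr=cv2.resize(f[120:300,100:340],(800,600),interpolation=cv2.INTER_CUBIC);cv2.imwrite("pics/crop_top.png",cr)
E
```

```text
top ((623.7894287109375, 77.24047088623047), (281.0824890136719, 112.32559204101562), 78.71797943115234) 95.38634144759737 2944 corners [[541.0, -50.0], [651.0, -72.0], [706.0, 204.0], [596.0, 226.0]]
knife 0.81 ((404.6966552734375, 536.2294921875), (144.11215209960938, 19.767839431762695), 75.57095336914062) 227
knife 0.68 ((542.3009033203125, 338.4517822265625), (27.502056121826172, 193.83639526367188), 83.43262481689453) 443
knife 0.49 ((333.2467956542969, 373.0445556640625), (18.754213333129883, 145.53761291503906), 10.670928001403809) 221
side ((620.159423828125, 78.88337707519531), (284.1355285644531, 112.94547271728516), 78.69593811035156) 96.29866923752223 3014 corners [[537.0, -49.0], [648.0, -71.0], [703.0, 207.0], [593.0, 229.0]]
knife 0.68 ((331.5747375488281, 374.50091552734375), (19.625377655029297, 143.48878479003906), 10.601994514465332) 400
knife 0.6 ((538.8067016601562, 341.9628601074219), (28.6387882232666, 200.0410919189453), 83.10601043701172) 784
knife 0.59 ((389.0654296875, 486.24212646484375), (32.28676986694336, 17.442811965942383), 76.60340118408203) 100
knife 0.47 ((625.4093017578125, 41.96324157714844), (360.5140686035156, 145.25042724609375), 81.22598266601562) 432
```

View pics/side1.png

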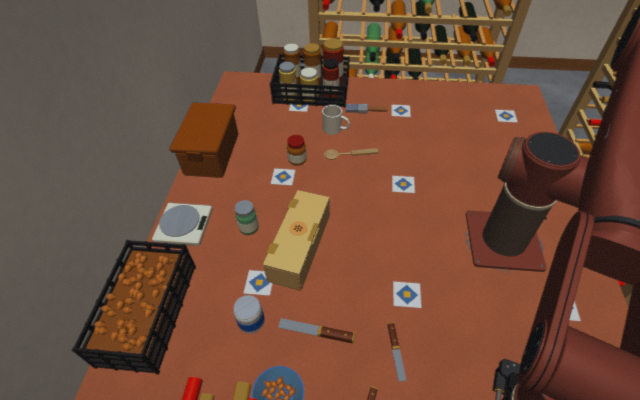

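View pics/crop_top.png

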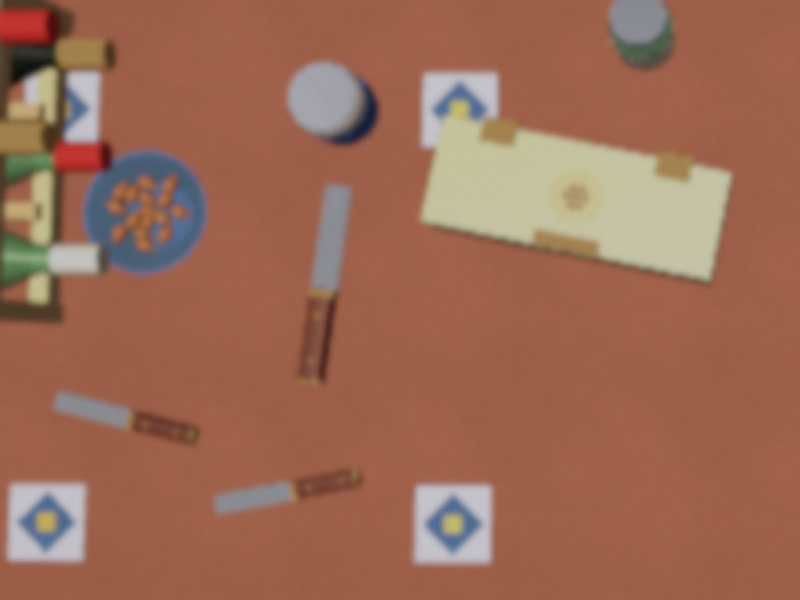

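Knife candidates in the crop are at (325,280), (125,415) and (290,490). The one at (325,280) is about 195 mm long and the other two about 144 mm. The largest is meant, so it is the one left of the case at world (540,340), tip pointing along +x at yaw −6.7°. The side view shows it at (316,330), with the case at (299,241) and its brass strip on the robot's side.

>>> {"method": "carry_out", "body": {"targets": [{"slide": [0.4, -0.3, 0], "twist": 0.1, "gripper": 70}, {"slide": [0.8, -0.64, 0], "twist": 0.14, "gripper": 70}, {"slide": [0.94, -0.75, 0], "twist": 0.14, "gripper": 70}, {"slide": [0.94, -0.75, 0], "twist": 0.14, "gripper": 70}, {"slide": [0.94, -0.75, 0], "twist": 0.14, "gripper": 70}, {"slide": [0.94, -0.75, 0], "twist": 0.14, "gripper": 70}, {"slide": [0.94, -0.75, 0], "twist": 0.14, "gripper": 70}, {"slide": [0.94, -0.75, 0], "twist": 0.14, "gripper": 70}, {"slide": [0.94, -0.75, 0], "twist": 0.14, "gripper": 70}, {"slide": [0.94, -0.75, -0.3], "twist": 0.14, "gripper": 70}, {"slide": [0.94, -0.74, -0.6], "twist": 0.12, "gripper": 70}, {"slide": [0.9, -0.5, -0.8], "twist": 0, "gripper": 70}]}}

```text
time_s: 2.3
tcp_pos: [500.8, 351.5, 173.6]
tool_rot: [179.9, 0.3, 173.3]
contact_force: [0.8, 0.5, 0.5]
grip_width: 69.9
finger_force: 0.0
```

>>> {"method": "carry_out", "body": {"targets": [{"slide": [0, -0.25, -0.8], "twist": 0, "gripper": 70}, {"slide": [0, 0, -1], "twist": 0, "gripper": 70}, {"slide": [0, 0, -1], "twist": 0, "gripper": 70}, {"slide": [0, 0, -1], "twist": 0, "gripper": 70}, {"slide": [0, 0, -0.7], "twist": 0, "gripper": 70}, {"slide": [0, 0, -0.3], "twist": 0, "gripper": 70}, {"slide": [0, 0, -0.2], "twist": 0, "gripper": 70}, {"slide": [0, 0, 0], "twist": 0, "gripper": 70}, {"slide": [0, 0, 0], "twist": 0, "gripper": 70}]}}

```text
time_s: 3.05
tcp_pos: [498.7, 345.9, 22.8]
tool_rot: [179.9, 0.1, 173.3]
contact_force: [0.2, -0.1, 0.5]
grip_width: 70.0
finger_force: 0.0
```

```bash
python3 - <<'E'
from h import *
s=ctrl.get_state();print(s["tcp_pos"],s["tool_rot"])
for n in("top","side"):
    p=ctrl.capture(n);save(p,n+"2")
    P=pts(p);x,y,z=P[...,0],P[...,1],P[...,2]
    m=(z>4)&(z<40)&(abs(x-540)<110)&(abs(y-340)<40)
    r=cv2.minAreaRect(P[m][:,:2].astype(np.float32));print(n,r)
a=cv2.resize(cv2.imread("pics/top2.png")[150:250,150:290],(560,400));b=cv2.resize(cv2.imread("pics/side2.png")[250:380,240:420],(560,400))
cv2.imwrite("pics/c2.png",cv2.resize(np.hstack([a,b]),(800,286)))
E
```

```text
[498.73045055 345.86971044  22.84225905] [1.79939742e+02 9.18471620e-02 1.73349070e+02]
top ((541.2913818359375, 341.58880615234375), (216.5259552001953, 74.27227020263672), 0.23071645200252533)
side ((540.8455810546875, 340.4358215332031), (217.61111450195312, 78.01545715332031), 0.08498653769493103)
```

View pics/c2.png

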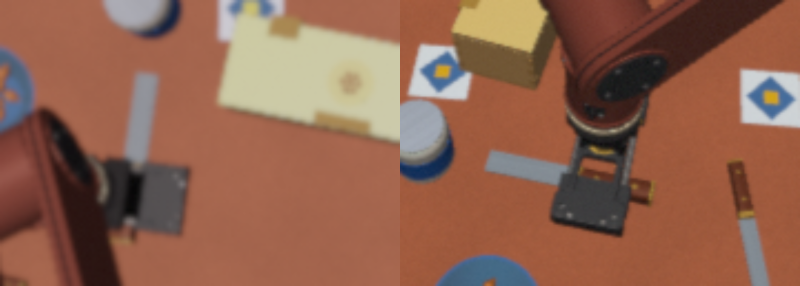

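The view shows the handle running between the open fingers (top half at about (130,200), side half at about (610,185)), with the blade ahead of them. The fingers straddle it, so I'll go down and grip.

>>> {"method": "carry_out", "body": {"targets": [{"slide": [0, 0, -0.4], "twist": 0, "gripper": 70}, {"slide": [0, 0, -0.28], "twist": 0, "gripper": 60}, {"slide": [0, 0, 0], "twist": 0, "gripper": 45}, {"slide": [0, 0, 0], "twist": 0, "gripper": 30}, {"slide": [0, 0, 0], "twist": 0, "gripper": 15}, {"slide": [0, 0, 0], "twist": 0, "gripper": 15}, {"slide": [0, 0, 0], "twist": 0, "gripper": 15}, {"slide": [0, 0, 0], "twist": 0, "gripper": 15}, {"slide": [0, 0, 0], "twist": 0, "gripper": 15}, {"slide": [0, 0, 0], "twist": 0, "gripper": 15}], "grip_force": 45}}

```text
time_s: 3.98
tcp_pos: [497.7, 345.3, 1.1]
tool_rot: [180.0, -0.0, 173.3]
contact_force: [-0.2, 0.8, -1.0]
grip_width: 24.0
finger_force: 45.0
```

>>> {"method": "carry_out", "body": {"targets": [{"slide": [0, 0, 0.4], "twist": 0, "gripper": 15}, {"slide": [0, 0, 0.8], "twist": 0, "gripper": 15}, {"slide": [-0.5, 0, 0.9], "twist": 0, "gripper": 15}, {"slide": [-0.8, -0.3, 0.8], "twist": 0, "gripper": 15}, {"slide": [-0.8, -0.8, 0.3], "twist": -0.1, "gripper": 15}, {"slide": [-0.6, -1, 0], "twist": -0.1, "gripper": 15}, {"slide": [-0.5, -1, 0], "twist": -0.1, "gripper": 15}, {"slide": [0, -1, 0], "twist": -0.1, "gripper": 15}, {"slide": [0, -1, 0], "twist": -0.1, "gripper": 15}, {"slide": [0, -1, 0], "twist": -0.1, "gripper": 15}, {"slide": [0, -0.8, 0], "twist": -0.07, "gripper": 15}, {"slide": [0, -0.5, 0], "twist": 0, "gripper": 15}]}}

```text
time_s: 4.98
tcp_pos: [401.5, 121.3, 97.8]
tool_rot: [-180.0, 0.0, 168.6]
contact_force: [0.3, 0.4, -2.1]
grip_width: 23.6
finger_force: 45.0
```

```bash
python3 - <<'E'
from h import *
s=ctrl.get_state();print(s["tcp_pos"],s["tool_rot"],s["grip_width"])
for n in("top","side"):
    p=ctrl.capture(n);save(p,n+"3")
    P=pts(p);x,y,z=P[...,0],P[...,1],P[...,2]
    m=(z>92)&(z<102)&(x>530)&(x<710)&(y>-80)&(y<240)
    f=p["frame"].astype(int)
    nl,lab,st,c=cv2.connectedComponentsWithStats(m.astype(np.uint8))
    i=1+np.argmax(st[1:,4]);q=P[lab==i]
    r=cv2.minAreaRect(q[:,:2].astype(np.float32));print(n,"lid",np.round(r[0],1),np.round(r[1],1),r[2],"mean",q.mean(0))
    # brass strip by colour: on the lid, darker than pine
    h=cv2.cvtColor(p["frame"],cv2.COLOR_RGB2HSV)
    R=np.deg2rad(-11.3);u=np.array([np.cos(R),np.sin(R)]);v=np.array([-u[1],u[0]])
    C=np.array(r[0]);a=(P[...,:2]-C)@u;b=(P[...,:2]-C)@v
    val=h[...,2].astype(float);lidv=np.median(val[lab==i])
    mm=(lab==i)&(val<lidv*.87)&(a<-25)&(abs(b)<60)
    print("strip",mm.sum(),a[mm].min() if mm.any() else 0, P[mm].mean(0) if mm.any() else 0, "b",b[mm].min() if mm.any() else 0,b[mm].max() if mm.any() else 0)
    # blade/knife: points ahead of the gripper
    a2=(P[...,:2]-s["tcp_pos"][:2])@u;b2=(P[...,:2]-s["tcp_pos"][:2])@v
    k=(a2>35)&(a2<170)&(abs(b2)<40)&(z>104)&(z<200)
    if k.sum()>5:
        A=a2[k];print("blade",k.sum(),"tip a",np.percentile(A,98),"max",A.max(),"b mean",b2[k].mean(),"slopes",np.polyfit(A,b2[k],1),np.polyfit(A,z[k],1))
    for t in("knife_tip",):
        print([(round(d["conf"],2),np.round(d["location"]).tolist()) for d in ctrl.find_in(p,t)[:3]])
a=cv2.resize(cv2.imread("pics/top3.png")[130:270,190:350],(480,420));b=cv2.resize(cv2.imread("pics/side3.png")[170:310,240:400],(480,420))
cv2.imwrite("pics/c3.png",cv2.resize(np.hstack([a,b]),(800,350)))
E
```

```text
[401.53305265 121.26888359  97.84555814] [-1.79971556e+02  4.34650849e-02  1.68648917e+02] 23.64032994279306
top lid [622.9  76.8] [280.  110.2] 78.71582794189453 mean [619.91502995  76.25435912  95.81385423]
strip 73 -55.08551836616743 [573.64486019  84.78546129  96.70283461] b -55.25168662499077 57.436113991062804
blade 285 tip a 141.202252686666 max 143.47921647333703 b mean -1.498627073428046 slopes [ 0.01787747 -3.09003196] [ -0.28635763 139.63876459]
[(0.69, [184.0, 270.0]), (0.64, [134.0, 246.0]), (0.61, [265.0, 220.0])]
side lid [619.   78.8] [284.4 109.2] 78.70832824707031 mean [618.98030783  90.96893334  96.38831965]
strip 103 -54.580209412965246 [572.09571707  89.68545371  96.94121085] b -58.97795776606883 53.444792906271815
blade 278 tip a 139.46018104068165 max 141.56155408338523 b mean 1.2481767145788554 slopes [ 0.02392637 -0.96326727] [ -0.13886191 124.26622053]
[(0.88, [346.0, 239.0]), (0.58, [396.0, 354.0]), (0.45, [371.0, 396.0])]
```

View pics/c3.png

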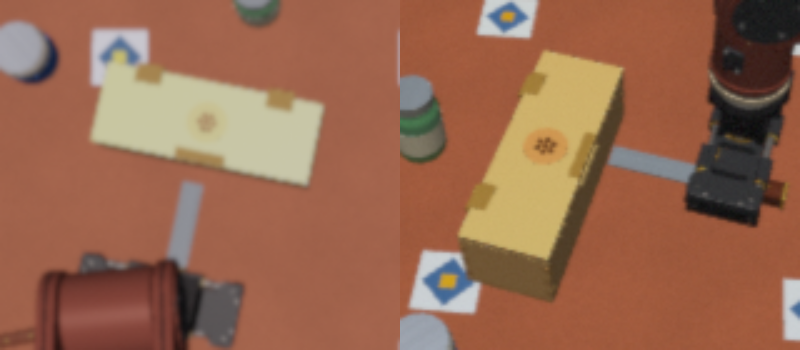

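Top half of the picture: the knife is held with the blade along the case's x axis, tip at about (190,185) and in line with the brass strip at (200,157). Side half: the tip at (612,155) is in front of the strip at (583,158). Next I'll check the blade's tilt.

```bash
cat >> h.py <<'E'
def blade(lo=60,hi=150,zlo=-30,zhi=30):
    for n in("top","side"):
        p=ctrl.capture(n);s=ctrl.get_state();P=pts(p)
        R=np.deg2rad(s["tool_rot"][2]-180);u=np.array([np.cos(R),np.sin(R)]);v=np.array([-u[1],u[0]])
        d=P[...,:2]-s["tcp_pos"][:2];a=d@u;b=d@v;z=P[...,2]-s["tcp_pos"][2]
        k=(a>lo)&(a<hi)&(abs(b)<18)&(z>zlo)&(z<zhi)
        if k.sum()>9:
            print(n,k.sum(),"tip",np.percentile(a[k],98).round(1),"b",b[k].mean().round(1),[(int(c),np.median(z[k&(abs(a-c)<7)]).round(1)) for c in range(lo+5,hi,14)])
    print(np.round(s["tcp_pos"],1),np.round(s["contact_force"],1),np.round(s["moment"],2),s["time_s"],s["grip_width"])
E
python3 -c "
from h import *
blade()"
```

```text
top 228 tip 141.7 b -1.6 [(65, np.float64(10.3)), (79, np.float64(10.6)), (93, np.float64(11.1)), (107, np.float64(11.0)), (121, np.float64(10.1)), (135, np.float64(11.0)), (149, np.float64(9.1))]
side 235 tip 139.9 b 1.1 [(65, np.float64(11.3)), (79, np.float64(11.4)), (93, np.float64(12.0)), (107, np.float64(11.8)), (121, np.float64(11.8)), (135, np.float64(12.1)), (149, np.float64(nan))]
[401.9 124.   97.5] [ 0.3  0.7 -1.7] [-0.01 -0.    0.03] 5.2833 23.671028304004192
  return _methods._mean(a, axis=axis, dtype=dtype,
  ret = ret.dtype.type(ret / rcount)
```

>>> {"method": "carry_out", "body": {"targets": [{"slide": [0, -0.08, -0.3], "twist": 0, "gripper": 15}, {"slide": [0, 0, -0.4], "twist": 0, "gripper": 15}, {"slide": [0, 0, -0.15], "twist": 0, "gripper": 15}, {"slide": [0, 0, 0], "twist": 0, "gripper": 15}, {"slide": [0, 0, 0], "twist": 0, "gripper": 15}, {"slide": [0, 0, 0], "twist": 0, "gripper": 15}]}}

```text
time_s: 5.78
tcp_pos: [402.0, 121.2, 71.8]
tool_rot: [180.0, 0.0, 168.8]
contact_force: [0.3, 0.5, -0.8]
grip_width: 23.7
finger_force: 45.0
```

```bash
python3 -W ignore -c "
from h import *
blade()"
```

```text
top 219 tip 141.9 b -1.0 [(65, np.float64(10.2)), (79, np.float64(8.8)), (93, np.float64(9.4)), (107, np.float64(9.0)), (121, np.float64(10.2)), (135, np.float64(10.0)), (149, np.float64(9.2))]
side 225 tip 139.4 b 1.7 [(65, np.float64(11.3)), (79, np.float64(11.6)), (93, np.float64(11.3)), (107, np.float64(11.8)), (121, np.float64(11.7)), (135, np.float64(11.5)), (149, np.float64(nan))]
[402.3 121.1  72.1] [ 0.3 -0.4 -1.7] [ 0.05 -0.    0.02] 5.8833 23.59179120984048
```

>>> {"method": "carry_out", "body": {"targets": [{"slide": [0.3, -0.06, 0], "twist": 0, "gripper": 15}, {"slide": [0.3, -0.06, 0], "twist": 0, "gripper": 15}, {"slide": [0.2, -0.04, 0], "twist": 0, "gripper": 15}, {"slide": [0.2, -0.04, 0], "twist": 0, "gripper": 15}, {"slide": [0.2, -0.04, 0], "twist": 0, "gripper": 15}, {"slide": [0.2, -0.04, 0], "twist": 0, "gripper": 15}, {"slide": [0.2, -0.04, 0], "twist": 0, "gripper": 15}, {"slide": [0, 0, 0], "twist": 0, "gripper": 15}, {"slide": [0, 0, 0], "twist": 0, "gripper": 15}]}}

```text
time_s: 6.63
tcp_pos: [450.0, 111.2, 71.5]
tool_rot: [-180.0, -0.0, 168.7]
contact_force: [-0.0, -0.5, -1.7]
grip_width: 23.7
finger_force: 45.0
```

>>> {"method": "carry_out", "body": {"targets": [{"slide": [0.2, -0.04, 0], "twist": 0, "gripper": 15}, {"slide": [0.2, -0.04, 0], "twist": 0, "gripper": 15}, {"slide": [0.2, -0.04, 0], "twist": 0, "gripper": 15}, {"slide": [0, 0, 0], "twist": 0, "gripper": 15}, {"slide": [0, 0, 0], "twist": 0, "gripper": 15}]}}

```text
time_s: 7.05
tcp_pos: [468.2, 107.6, 71.7]
tool_rot: [180.0, 0.0, 168.7]
contact_force: [0.5, -0.1, -1.8]
grip_width: 23.7
finger_force: 45.0
```

```bash
python3 -W ignore -c "
from h import *
blade(60,110)
p=ctrl.capture('side');cv2.imwrite('pics/c4.png',cv2.resize(p['frame'][170:310,240:400,::-1],(640,560),interpolation=cv2.INTER_CUBIC))"
```

```text
top 125 tip 109.3 b -1.3 [(65, np.float64(9.8)), (79, np.float64(10.9)), (93, np.float64(9.4)), (107, np.float64(22.6))]
side 172 tip 108.6 b 1.6 [(65, np.float64(12.1)), (79, np.float64(11.3)), (93, np.float64(11.4)), (107, np.float64(23.0))]
[467.5 107.7  71.5] [-0.6 -0.4 -1.9] [ 0.01  0.03 -0.04] 7.15 23.72356392778716
```

View pics/c4.png

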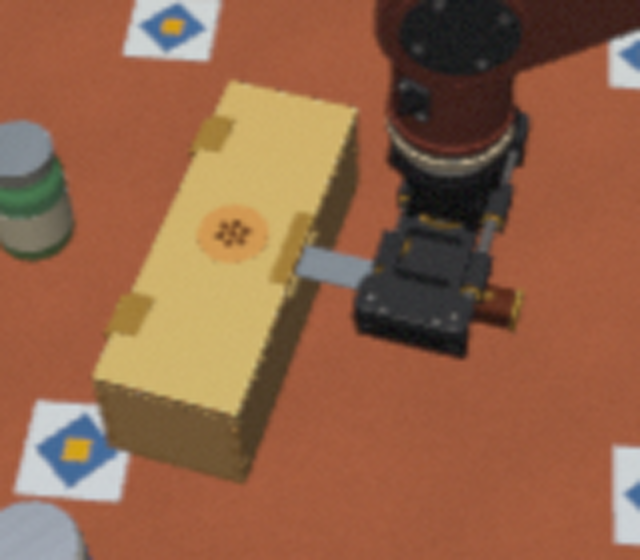

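The blade enters the notch beside the brass strip, at (300,262) in the crop, and the lid is still shut. Now I'll lever with the handle pushed down over the fulcrum.

>>> {"method": "carry_out", "body": {"targets": [{"slide": [0, 0, -0.1], "twist": 0, "gripper": 15}, {"slide": [0, 0, -0.1], "twist": 0, "gripper": 15}, {"slide": [0, 0, -0.1], "twist": 0, "gripper": 15}, {"slide": [0, 0, -0.1], "twist": 0, "gripper": 15}, {"slide": [0, 0, -0.1], "twist": 0, "gripper": 15}, {"slide": [0, 0, -0.1], "twist": 0, "gripper": 15}], "grip_force": 35}}

```text
time_s: 7.7
tcp_pos: [468.4, 107.8, 53.7]
tool_rot: [180.0, 0.1, 168.7]
contact_force: [-0.1, 0.9, 3.1]
grip_width: 23.9
finger_force: 35.0
```

>>> {"method": "carry_out", "body": {"targets": [{"slide": [0.02, 0, -0.1], "twist": 0, "gripper": 15}, {"slide": [0.02, 0, -0.1], "twist": 0, "gripper": 15}, {"slide": [0.02, 0, -0.1], "twist": 0, "gripper": 15}, {"slide": [0.02, 0, -0.1], "twist": 0, "gripper": 15}, {"slide": [0.02, 0, -0.1], "twist": 0, "gripper": 15}]}}

```text
time_s: 8.12
tcp_pos: [471.1, 107.7, 38.8]
tool_rot: [-180.0, 0.0, 168.7]
contact_force: [-1.8, 0.9, 8.6]
grip_width: 23.7
finger_force: 35.0
```

```bash
cat >> h.py <<'E'
def lid():
    for n in("top","side"):
        p=ctrl.capture(n);P=pts(p);u=np.array([.9806,-.196]);v=np.array([.196,.9806])
        d=P[...,:2]-[570,88];a=d@u;b=d@v;z=P[...,2]
        o=[]
        for c in range(5,125,15):
            k=(abs(a-c)<6)&(abs(b)>50)&(abs(b)<130)&(z>80)&(z<220); o.append((c,int(k.sum()),float(np.median(z[k]).round(1)) if k.any() else 0,float(np.percentile(z[k],95).round(1)) if k.any() else 0))
        print(n,o)
    return p
E
python3 -W ignore -c "
from h import *
blade(60,100,-30,60);lid()"
```

```text
top 88 tip 99.5 b -1.8 [(65, np.float64(31.0)), (79, np.float64(34.0)), (93, np.float64(37.5))]
side 165 tip 98.7 b 1.7 [(65, np.float64(31.9)), (79, np.float64(35.2)), (93, np.float64(36.8))]
[471.1 107.6  38.6] [-0.8  0.9  4.5] [ 0.01 -0.18  0.03] 8.2167 23.458215879420877
top [(5, 205, 99.4, 104.2), (20, 191, 99.0, 103.0), (35, 191, 98.7, 102.4), (50, 191, 97.8, 101.3), (65, 191, 97.3, 101.9), (80, 188, 96.5, 100.7), (95, 186, 96.2, 100.3), (110, 42, 89.3, 94.9)]
side [(5, 192, 100.9, 104.0), (20, 183, 100.6, 103.5), (35, 186, 99.5, 102.3), (50, 181, 98.7, 101.8), (65, 186, 97.9, 101.1), (80, 180, 97.6, 100.8), (95, 170, 97.0, 100.6), (110, 21, 89.8, 92.4)]
```

>>> {"method": "carry_out", "body": {"targets": [{"slide": [0.03, 0, -0.1], "twist": 0, "gripper": 15}, {"slide": [0.03, 0, -0.1], "twist": 0, "gripper": 15}, {"slide": [0.03, 0, -0.1], "twist": 0, "gripper": 15}, {"slide": [0.03, 0, -0.1], "twist": 0, "gripper": 15}, {"slide": [0, 0, 0], "twist": 0, "gripper": 15}]}}

```text
time_s: 8.73
tcp_pos: [474.6, 107.5, 26.1]
tool_rot: [-180.0, 0.0, 168.7]
contact_force: [0.9, -0.9, 2.9]
grip_width: 23.8
finger_force: 35.0
```

```bash
python3 -W ignore -c "
from h import *
blade(60,100,-30,60);lid()"
```

```text
top 118 tip 97.7 b -4.6 [(65, np.float64(38.1)), (79, np.float64(43.4)), (93, np.float64(49.0))]
side 264 tip 98.2 b 1.3 [(65, np.float64(38.6)), (79, np.float64(-20.8)), (93, np.float64(21.5))]
[474.4 107.6  26.4] [ 0.3 -0.7  1.2] [-0.1  -0.26 -0.02] 8.8333 23.753899405456682
top [(5, 211, 105.8, 110.0), (20, 194, 104.8, 109.6), (35, 187, 103.4, 107.5), (50, 191, 101.8, 106.1), (65, 185, 99.9, 104.5), (80, 193, 98.0, 102.4), (95, 186, 96.7, 101.0), (110, 40, 90.9, 94.3)]
side [(5, 209, 107.5, 110.1), (20, 191, 105.6, 108.7), (35, 184, 104.3, 107.2), (50, 179, 102.3, 105.1), (65, 179, 100.9, 103.4), (80, 177, 98.8, 101.9), (95, 167, 97.3, 99.8), (110, 21, 90.8, 93.4)]
```

The lid's slope is about 0.115 rad, so it has sprung free. Next I'll swing it up with the blade tip.

>>> {"method": "carry_out", "body": {"targets": [{"slide": [0, 0, 0], "twist": 0, "gripper": 15}, {"slide": [0.04, -0.01, 0.15], "twist": 0, "gripper": 15}, {"slide": [0.04, -0.01, 0.2], "twist": 0, "gripper": 15}, {"slide": [0.06, -0.01, 0.2], "twist": 0, "gripper": 15}, {"slide": [0.08, -0.02, 0.2], "twist": 0, "gripper": 15}, {"slide": [0.1, -0.02, 0.2], "twist": 0, "gripper": 15}, {"slide": [0.1, -0.02, 0.2], "twist": 0, "gripper": 15}, {"slide": [0, 0, 0], "twist": 0, "gripper": 15}], "grip_force": 60}}

```text
time_s: 9.6
tcp_pos: [489.1, 104.9, 63.0]
tool_rot: [180.0, 0.2, 168.7]
contact_force: [0.1, -0.8, -2.1]
grip_width: 23.6
finger_force: 60.0
```

```bash
python3 -W ignore -c "
from h import *
blade(60,130,-30,80);p=lid()
cv2.imwrite('pics/c5.png',cv2.resize(p['frame'][170:310,240:400,::-1],(640,560),interpolation=cv2.INTER_CUBIC))"
```

```text
top 126 tip 110.0 b -3.3 [(65, np.float64(37.9)), (79, np.float64(42.9)), (93, np.float64(49.5)), (107, np.float64(53.8)), (121, np.float64(nan))]
side 341 tip 126.1 b 1.1 [(65, np.float64(42.1)), (79, np.float64(16.9)), (93, np.float64(53.3)), (107, np.float64(3.6)), (121, np.float64(10.7))]
[488.5 104.9  62.2] [-0.2 -0.2 -1.4] [-0.06  0.05 -0.  ] 9.7 23.20191483511395
top [(5, 131, 86.3, 90.6), (20, 56, 154.0, 158.0), (35, 195, 154.1, 160.4), (50, 188, 142.0, 147.8), (65, 181, 129.2, 135.1), (80, 179, 117.3, 122.8), (95, 172, 105.1, 111.1), (110, 68, 95.2, 99.3)]
side [(5, 86, 87.2, 90.0), (20, 144, 156.9, 161.4), (35, 148, 153.3, 158.0), (50, 147, 140.1, 145.8), (65, 136, 128.4, 133.5), (80, 130, 116.0, 120.8), (95, 130, 103.7, 108.1), (110, 24, 95.6, 97.2)]
```

View pics/c5.png

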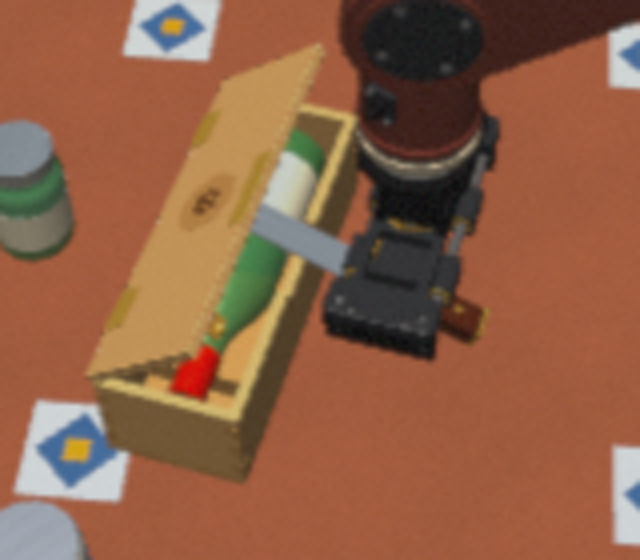

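The lid is up at about 0.69 rad, its edge at about (270,150), with the blade tip under it at (260,215). The bottle shows inside. I'll keep following the arc.

>>> {"method": "carry_out", "body": {"targets": [{"slide": [0.17, -0.03, 0.17], "twist": 0, "gripper": 15}, {"slide": [0.17, -0.03, 0.17], "twist": 0, "gripper": 15}, {"slide": [0.19, -0.04, 0.11], "twist": 0, "gripper": 15}, {"slide": [0.19, -0.04, 0.11], "twist": 0, "gripper": 15}, {"slide": [0.19, -0.04, 0.11], "twist": 0, "gripper": 15}, {"slide": [0.22, -0.04, 0.05], "twist": 0, "gripper": 15}, {"slide": [0.22, -0.04, 0.05], "twist": 0, "gripper": 15}, {"slide": [0.22, -0.04, 0.05], "twist": 0, "gripper": 15}, {"slide": [0.19, -0.04, 0], "twist": 0, "gripper": 15}, {"slide": [0.19, -0.04, 0], "twist": 0, "gripper": 15}, {"slide": [0.1, -0.02, 0], "twist": 0, "gripper": 15}, {"slide": [0, 0, 0], "twist": 0, "gripper": 15}]}}

```text
time_s: 10.8
tcp_pos: [549.4, 92.8, 85.7]
tool_rot: [180.0, 0.0, 168.7]
contact_force: [-0.4, 0.5, -1.4]
grip_width: 23.6
finger_force: 60.0
```

```bash
cat >> h.py <<'E'
def lidang():
    for n in("top","side"):
        p=ctrl.capture(n);P=pts(p);u=np.array([.9806,-.196]);v=np.array([.196,.9806])
        d=P[...,:2]-[570,88];a=d@u;b=d@v;z=P[...,2]
        print(n,[(c,int(k.sum()),[float(t) for t in np.percentile(a[k],[10,50,90]).round(1)]) for c in range(95,200,15) for k in [(abs(z-c)<6)&(abs(b)>30)&(abs(b)<130)&(a>60)&(a<160)] if k.any()])
    return p
E
python3 -W ignore -c "
from h import *
blade(60,140,-30,80);p=lidang()
cv2.imwrite('pics/c6.png',cv2.resize(p['frame'][150:310,220:400,::-1],(640,569),interpolation=cv2.INTER_CUBIC))"
```

```text
top 196 tip 136.3 b -3.8 [(65, np.float64(-13.4)), (79, np.float64(-11.8)), (93, np.float64(49.4)), (107, np.float64(56.2)), (121, np.float64(59.9)), (135, np.float64(66.1))]
side 471 tip 133.6 b 1.0 [(65, np.float64(40.1)), (79, np.float64(42.4)), (93, np.float64(49.6)), (107, np.float64(58.0)), (121, np.float64(17.2)), (135, np.float64(67.4))]
[548.8  93.   85.7] [ 0.1  0.5 -1.8] [0.08 0.   0.02] 10.9 23.628805889729616
top [(95, 93, [98.4, 103.9, 105.3]), (110, 63, [105.6, 106.5, 108.1]), (125, 63, [107.8, 109.0, 110.1]), (140, 67, [110.0, 111.1, 112.2]), (155, 70, [112.6, 113.7, 114.8]), (170, 92, [109.6, 115.6, 116.9]), (185, 233, [117.7, 121.5, 126.3])]
side [(95, 124, [95.5, 101.4, 102.8]), (110, 121, [102.0, 103.8, 105.3]), (125, 119, [105.0, 106.3, 107.4]), (140, 120, [107.0, 108.5, 110.1]), (155, 114, [109.4, 110.7, 112.2]), (170, 136, [110.7, 112.9, 114.5]), (185, 277, [114.1, 116.9, 123.7])]
```

View pics/c6.png

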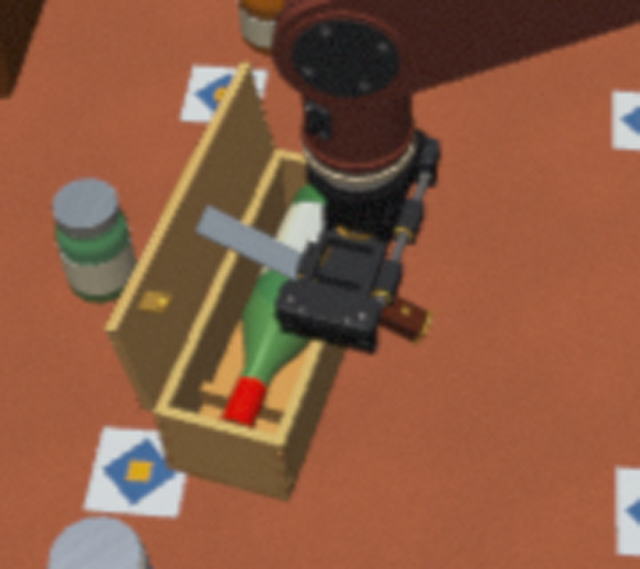

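The lid is about 8.5° past upright, so it will stand by itself. I'll push it a few mm more, then withdraw and bring the knife to the clear bench in front.

>>> {"method": "carry_out", "body": {"targets": [{"slide": [0.1, -0.02, 0], "twist": 0, "gripper": 15}, {"slide": [0.04, -0.01, 0], "twist": 0, "gripper": 15}, {"slide": [0, 0, 0], "twist": 0, "gripper": 15}, {"slide": [-0.3, 0.06, 0], "twist": 0, "gripper": 15}, {"slide": [-0.6, 0.12, 0], "twist": 0, "gripper": 15}, {"slide": [-0.9, 0.18, 0], "twist": 0, "gripper": 15}, {"slide": [-0.9, 0.18, 0], "twist": 0, "gripper": 15}, {"slide": [-0.9, 0.18, 0], "twist": 0, "gripper": 15}, {"slide": [-0.9, 0.18, 0], "twist": 0, "gripper": 15}, {"slide": [-0.6, 0.12, 0], "twist": 0, "gripper": 15}, {"slide": [-0.3, 0.06, 0], "twist": 0, "gripper": 15}, {"slide": [0, 0, 0], "twist": 0, "gripper": 15}]}}

```text
time_s: 12.0
tcp_pos: [389.1, 124.9, 85.6]
tool_rot: [180.0, -0.0, 168.8]
contact_force: [-0.3, -0.4, -1.6]
grip_width: 23.7
finger_force: 60.0
```

>>> {"method": "carry_out", "body": {"targets": [{"slide": [0, 0, -0.4], "twist": 0, "gripper": 15}, {"slide": [0, 0, -0.6], "twist": 0, "gripper": 15}, {"slide": [0, 0, -0.5], "twist": 0, "gripper": 15}, {"slide": [0, 0, -0.3], "twist": 0, "gripper": 15}, {"slide": [0, 0, 0], "twist": 0, "gripper": 15}, {"slide": [0, 0, 0], "twist": 0, "gripper": 15}]}}

```text
time_s: 12.5
tcp_pos: [391.1, 124.4, 31.7]
tool_rot: [-180.0, -0.0, 168.7]
contact_force: [0.2, -0.3, -2.0]
grip_width: 23.5
finger_force: 60.0
```

```bash
python3 -W ignore -c "
from h import *
blade(60,150,-30,80);lidang()"
```

```text
top 214 tip 141.2 b -2.7 [(65, np.float64(38.9)), (79, np.float64(44.6)), (93, np.float64(49.8)), (107, np.float64(55.5)), (121, np.float64(60.3)), (135, np.float64(64.0)), (149, np.float64(-29.7))]
side 263 tip 135.5 b -0.2 [(65, np.float64(40.7)), (79, np.float64(45.8)), (93, np.float64(51.1)), (107, np.float64(57.3)), (121, np.float64(63.7)), (135, np.float64(65.8)), (149, np.float64(-28.1))]
[391.8 124.5  32.6] [ 0.5 -0.5 -2.2] [0.01 0.05 0.04] 12.6 23.412228029156818
top [(95, 112, [97.7, 104.3, 105.8]), (110, 85, [106.2, 107.7, 109.2]), (125, 78, [109.6, 110.7, 112.3]), (140, 79, [112.4, 113.8, 115.4]), (155, 89, [115.3, 116.8, 118.3]), (170, 101, [117.4, 119.6, 121.1]), (185, 252, [121.9, 125.9, 131.0])]
side [(95, 152, [95.1, 101.7, 103.6]), (110, 132, [103.4, 104.8, 106.4]), (125, 143, [106.2, 108.0, 109.6]), (140, 135, [109.5, 111.1, 112.7]), (155, 127, [112.3, 114.2, 115.7]), (170, 145, [114.7, 116.8, 118.8]), (185, 292, [118.3, 121.5, 127.8])]
```

The lid stays at about 1.77 rad. Now I'll press the knife flat gently with a lighter grip.

>>> {"method": "carry_out", "body": {"targets": [{"slide": [0, 0, -0.2], "twist": 0, "gripper": 15}, {"slide": [0, 0, -0.15], "twist": 0, "gripper": 15}, {"slide": [0, 0, -0.1], "twist": 0, "gripper": 15}, {"slide": [0, 0, -0.1], "twist": 0, "gripper": 15}, {"slide": [0, 0, -0.1], "twist": 0, "gripper": 15}, {"slide": [0, 0, -0.1], "twist": 0, "gripper": 15}, {"slide": [0, 0, -0.08], "twist": 0, "gripper": 15}, {"slide": [0, 0, -0.05], "twist": 0, "gripper": 15}, {"slide": [0, 0, 0], "twist": 0, "gripper": 15}, {"slide": [0, 0, 0], "twist": 0, "gripper": 15}], "grip_force": 18}}

```text
time_s: 13.53
tcp_pos: [389.8, 124.5, 4.8]
tool_rot: [-180.0, -0.1, 168.7]
contact_force: [-0.2, -0.4, -1.1]
grip_width: 23.9
finger_force: 18.0
```

```bash
python3 -W ignore -c "
from h import *
blade(60,150,-12,80)"
```

```text
top 283 tip 148.1 b -2.5 [(65, np.float64(16.8)), (79, np.float64(16.5)), (93, np.float64(18.0)), (107, np.float64(19.1)), (121, np.float64(21.1)), (135, np.float64(20.6)), (149, np.float64(-3.9))]
side 389 tip 147.5 b 3.6 [(65, np.float64(16.3)), (79, np.float64(17.9)), (93, np.float64(18.8)), (107, np.float64(20.1)), (121, np.float64(20.8)), (135, np.float64(22.1)), (149, np.float64(-4.5))]
[389.8 124.5   4.9] [ 0.1 -0.1 -0.3] [0.01 0.03 0.05] 13.6333 23.598431748094995
```

>>> {"method": "carry_out", "body": {"targets": [{"slide": [0, 0, -0.06], "twist": 0, "gripper": 15}, {"slide": [0, 0, -0.06], "twist": 0, "gripper": 15}, {"slide": [0, 0, -0.02], "twist": 0, "gripper": 15}, {"slide": [0, 0, 0], "twist": 0, "gripper": 15}, {"slide": [0, 0, 0], "twist": 0, "gripper": 15}]}}

```text
time_s: 14.05
tcp_pos: [390.6, 124.5, 1.1]
tool_rot: [-180.0, -0.0, 168.7]
contact_force: [1.7, 0.1, 1.3]
grip_width: 23.8
finger_force: 18.0
```

```bash
python3 -W ignore -c "
from h import *
blade(60,150,2,80)"
```

```text
top 212 tip 144.3 b -1.3 [(65, np.float64(12.8)), (79, np.float64(12.6)), (93, np.float64(13.5)), (107, np.float64(13.3)), (121, np.float64(13.6)), (135, np.float64(14.0)), (149, np.float64(12.9))]
side 236 tip 142.4 b 1.4 [(65, np.float64(14.6)), (79, np.float64(13.9)), (93, np.float64(14.2)), (107, np.float64(14.6)), (121, np.float64(14.8)), (135, np.float64(14.4)), (149, np.float64(4.4))]
[390.6 124.5   1.1] [-0.1 -0.7 -1.2] [-0.04 -0.07  0.03] 14.15 23.724913660494973
```

>>> {"method": "carry_out", "body": {"targets": [{"slide": [0, 0, 0], "twist": 0, "gripper": 15}, {"slide": [0, 0, -0.02], "twist": 0, "gripper": 15}, {"slide": [0, 0, 0], "twist": 0, "gripper": 15}, {"slide": [0, 0, 0], "twist": 0, "gripper": 15}, {"slide": [0, 0, 0], "twist": 0, "gripper": 28}, {"slide": [0, 0, 0], "twist": 0, "gripper": 35}, {"slide": [0, 0, 0], "twist": 0, "gripper": 50}, {"slide": [0, 0, 0], "twist": 0, "gripper": 65}, {"slide": [0, 0, 0], "twist": 0, "gripper": 70}, {"slide": [0, 0, 0], "twist": 0, "gripper": 70}], "grip_force": 3}}

```text
time_s: 14.98
tcp_pos: [390.7, 124.5, 0.6]
tool_rot: [180.0, 0.0, 168.7]
contact_force: [-0.0, 0.3, -0.4]
grip_width: 53.3
finger_force: 0.0
```

>>> {"method": "carry_out", "body": {"targets": [{"slide": [0, 0, 0.2], "twist": 0, "gripper": 70}, {"slide": [0, 0, 0.5], "twist": 0, "gripper": 70}, {"slide": [0, 0, 0.9], "twist": 0, "gripper": 70}, {"slide": [0, 0, 1], "twist": 0, "gripper": 70}, {"slide": [0, 0, 1], "twist": 0, "gripper": 70}, {"slide": [0, 0, 1], "twist": 0, "gripper": 70}, {"slide": [0, 0.6, 0.6], "twist": 0, "gripper": 70}, {"slide": [0, 1, 0], "twist": 0, "gripper": 70}, {"slide": [0, 1, 0], "twist": 0, "gripper": 70}, {"slide": [0, 1, 0], "twist": 0, "gripper": 70}, {"slide": [0, 1, 0], "twist": 0, "gripper": 70}, {"slide": [0, 0.5, 0], "twist": 0, "gripper": 70}]}}

```text
time_s: 15.98
tcp_pos: [390.5, 280.3, 157.3]
tool_rot: [179.9, 0.0, 168.8]
contact_force: [-0.7, 0.5, -0.3]
grip_width: 69.8
finger_force: 0.0
```

```bash
python3 -W ignore -c "
from h import *
p=lidang();save(p,'side7')
print(ctrl.get_state()['tcp_pos'])
for n in('top','side'):
    p=ctrl.capture(n);P=pts(p);u=np.array([.9806,-.196]);v=np.array([.196,.9806]);d=P[...,:2]-[390.6,124.5];a=d@u;b=d@v;z=P[...,2]
    print([(c,float(np.median(z[k]).round(1))) for c in range(-50,141,15) for k in [(abs(a-c)<6)&(abs(b)<9)]])
"
```

```text
top [(95, 93, [97.7, 104.3, 105.9]), (110, 87, [106.2, 107.5, 109.1]), (125, 76, [109.1, 110.7, 111.9]), (140, 86, [112.3, 113.9, 115.5]), (155, 77, [115.6, 116.9, 118.1]), (170, 102, [117.0, 119.7, 121.1]), (185, 257, [121.9, 125.8, 130.9])]
side [(95, 154, [96.5, 101.7, 103.6]), (110, 134, [103.4, 104.9, 106.7]), (125, 140, [106.4, 108.0, 109.7]), (140, 122, [109.5, 111.0, 112.3]), (155, 118, [112.7, 114.1, 115.7]), (170, 143, [114.9, 116.9, 118.7]), (185, 280, [118.5, 121.6, 128.1])]
[390.39071097 279.49328472 157.0075692 ]
[(-50, 21.6), (-35, 20.9), (-20, 20.7), (-5, 21.1), (10, 23.0), (25, 20.7), (40, 17.3), (55, 11.4), (70, 12.0), (85, 11.6), (100, 11.2), (115, 12.1), (130, 11.7)]
[(-50, nan), (-35, nan), (-20, nan), (-5, nan), (10, nan), (25, 22.4), (40, 13.1), (55, 12.5), (70, 12.2), (85, 13.0), (100, 12.6), (115, 11.9), (130, 12.6)]
```

View pics/side7.png

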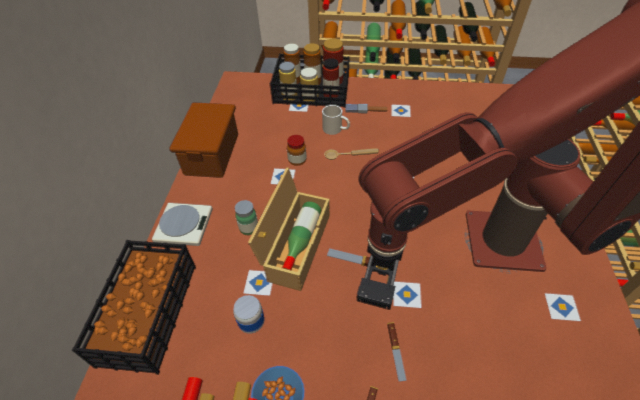

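The lid stands open past upright, at (275,215). The knife lies flat in front of the case, blade at (345,257) with its top at about 12 mm throughout. The gripper is clear and the bystanders are where they were. Handing in.

```bash
python3 -c "
from plant import ctrl
print(ctrl.close_job())"
```

```text
the job is handed in; nothing more can be done
None
```

The job is handed in: I levered the lid free with the knife alone and left it standing open at about 1.77 rad, laid the knife flat in front of the case, and left the other things untouched, in about 16 s; the hand-in returned no verdict.

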